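Hook the sprung test probe onto the brass post

TASK

Take the cordless continuity probe out of its dock and hook it onto the brass post of the welding fixture: set its foot on the post, press the sprung cap so the hook comes out beside the post, slide the hook under the post until its stem is up against the side, then let go, so that the probe stays clamped there upright and square to the post by its own spring. Press gently, leave the black post alone and do not disturb the tape measure, hole block, copper nozzle or brush.

Things in the scene. Friction and masses are not known exactly. Their poses are not given: they have to be found in the camera images.
- probe: Loose sprung hook probe, 140 g, upright in the dock: red barrel (20 mm diameter, z 8 to 38 mm) on a steel foot. Origin: on the barrel and stem axis at the foot's underside; z up, x = the way the hook points. The cap, stem and hook are one piece sliding in it along z (plunger); at rest the yellow cap spans z 60 to 86.
- foot (a point): Point on the foot's underside, on the probe's axis (same as the origin of the probe). Foot, in the probe's axes: x -16 to +30, y -12 to +12 mm, 8 mm thick, with an open slot 8 mm wide along its middle from x=-2 to its +x end, in which the hook lies at rest.
- plunger (a joint): How far the cap is pressed down, m: 0 = out (hook drawn up), 0.018 = rigid hard stop. Spring 2.8 N at 0, plus 0.35 N per mm (9.1 N at 18 mm). At rest the hook's upper face is 5 mm above the foot's underside, so it passes below the 8 mm thick post only when pressed more than 13 mm; it reads about 0.013 with the post clamped between hook and foot.
- cap (a point): Centre of the yellow cap, 26 x 26 x 26 mm with flat sides parallel to the probe's x and y, on the stem's axis; 73 mm above the foot's underside at rest, moves with the plunger. The part to grip and press, free all round; the black bar on its top points along the probe's x.
- throat (a point): Point on the hook's upper face 6.5 mm from the stem axis along the probe's x; moves with the cap. Stem 5 mm diameter; hook arm 5 mm wide, 4 mm thick, flat without a lip, its end at x=+12.5 mm. With the stem against the post's side this point is under the post's middle line.
- dock: Fixed grey dock 110 x 70 x 10 mm with a black rim (6 mm high) round the probe's foot, about 3 mm of play; lift the probe straight up out of it. Origin below the probe's axis at table height, axes as the probe's; the foot rests 10 mm above the origin.
- brass_fixture: Fixed fixture: steel base 90 x 136 x 12 mm (y -58 to +78), blue column 36 x 14 mm at y +59 to +73 mm, up to z=96, carrying the brass post. Origin: on the table below the post, x across the middle of the base. The post is a level square bar 8 x 8 mm along the fixture's y axis at x=0, free from y=-37 (an 18 x 18 mm end stop) to +51 mm. The hook may go under it from either side.
- brass_fixture_mid (a point): Middle of the post's height range, fixed 70 mm above the fixture's origin. The post's height is adjustable and NOT measured: its top face lies anywhere from 62 to 86 mm above the origin, stays where it is set, and is to be found by touch or sight. Open space above, below and on both sides.
- steel_fixture: Same fixture with a black post, not to be used (origin and sizes as the brass one; its bar also at an unmeasured height).
- tape: Bystander: yellow tape measure 70 x 34 x 60 mm.
- hole_block: Bystander: steel block 50 x 90 x 30 mm with two holes.
- nozzle: Bystander: copper nozzle, 24 mm diameter, 45 mm tall.
- brush: Bystander: brush lying down.
Not all that is in view belongs to the job. What is shaped like the probe but blue or turquoise is not meant.

How it is judged:
By the outcome, as a careful person would: the job done as asked, in the order asked, and still so for the second after the job is handed in, with the robot touching nothing.
It also fails if it takes over 51 s, if anything falls off the work surface, if the arm or the gripper's body presses on something with over 40 N, if the wrist force passes 120 N, or if a joint passes its speed limit or range.

ROBOT

A 6-joint arm with a two-finger parallel gripper is mounted at the origin on the work surface. World frame = base frame: x ahead of the robot, y to its left, z up, the work surface at z = 0. Lengths are in m, angles in rad, forces in N, time in s.
With the tool pointing down it reaches from about 0.275 to 0.75 m from the base axis. Payload 10.2 kg.
Tool frame: the origin (TCP) lies midway between the tips of the shut fingers; the grasp point (between the pads) lies 19 mm behind it (env.hold_point_z is the distance from the TCP to the grasp point, in m); x points along the fingers, z is the direction in which the jaws open and shut, and the axes are right-handed (so a half turn about x gives the same grasp; the last joint's range is limited). The gripper opens to 85 mm and grips with 20 to 120 N. Pads are 22 mm wide; open, the fingers measure 114 mm over their backs; the gripper's body (76 mm by 85 mm) begins 54 mm behind the grasp point. The pads swing forward as they close: fully open they stand 13 mm farther back than shut.
Start: joints at [-1.43, 0.313, 1.498, -0, 1.331, -0.223], TCP at [0.187, -0.491, 0.231] pointing down, gripper open.
Joint ranges: [-2.94, 2.94], [-0.97, 2.17], [0.19, 2.56], [-1.23, 4.37], [0.02, 3.11], [-2.88, 2.88]. Speed limits (rad/s): [2.39, 2.39, 3.01, 3.14, 3.14, 3.14].

INTERFACE

Orientations are given as a unit quaternion [x, y, z, w].
In Python, from bench import env, kinematics, monitor, eyes, job gives the robot as it stands. The module is installed in compiled form; this text tells all that it offers. Calls block until the motion is done:
- env.reach(position, orientation): joint-space move of the TCP to a pose.
- env.movel(position, velocity=0.15, frame=None, guard=None): straight line of the TCP; frame=None keeps the orientation; velocity is the mean speed in m/s. With guard (N) it stops when the force on the tool has changed by that much, and returns True; else False.
- env.set_joints(angles): joint-space move.
- env.release() and env.close_gripper(effort=None): open the fingers fully, or close them until they stop; effort is the grip in N (None keeps the last).
- env.hold(seconds).
- kinematics.ik(position, orientation): joint angles nearest the present ones, or None.
- monitor.sense(): the state.
- eyes.grab_frame(name): name is "side" or "top"; returns a dict with "frame" (420x560x3 uint8, red, green, blue), "mtx" (3x3 intrinsics, pixels), "k1" (the pictures are not rectified: a ray, as slopes to the right and down, at radius r is drawn at 1 + k1 r^2 times it, then the intrinsics apply), "view" (4x4, takes a point from world to camera coordinates). Camera axes: x right, y down, z forward; pixel columns grow to the right and rows downward; lengths in m; the calibration is good to about 2 mm. A picture is of the moment at which its call begins. There is no depth.
A pose or a line that the arm cannot do raises env.MotionError and nothing moves.
- job.hand_in(): hands the job in, once; it reports no verdict.
The state is a dict: "clock": time; "joints": joint angles; "qvel": joint speeds; "joint_efforts": joint torques, N m; "position": TCP position; "ee_rot": TCP orientation; "contact_force": force on the tool from outside, world axes, zero at the start; "ft_torque": the same for the moment, N m; "finger_gap": opening from 0.0 (shut) to 1.0 (fully open).
Only numpy, scipy, OpenCV 4.12 (cv2) and the standard library are available. Lean on these libraries where they do the work, as an engineer would, in place of code of your own. Each camera call takes 0.05 s, during which the arm holds its last target. There are 200 camera calls.

## Working session

There is one attempt and no reset: what is moved stays moved. The work goes in short steps, each a Python script; the robot and the scene stay as the last script left them, time stands still between calls to the robot, and variables do not carry over. Pictures are saved under pics/ and viewed, about 8 in all and at most 12, crops included, and the job is handed in when it is done.

```bash
mkdir -p pics; ls; python3 - <<'E'
from bench import env, kinematics, monitor, eyes, job
import cv2,numpy as np
for n in ("top","side"):
    f=eyes.grab_frame(n); cv2.imwrite(f"pics/{n}0.png",f["frame"][:,:,::-1]); np.savez(f"{n}0.npz",**f)
    print(n,f["mtx"].tolist(),f["k1"],np.round(f["view"],4).tolist())
s=monitor.sense();print(s)
E
```

```text
pics
top [[450.29264741530983, 0.0, 285.5139799408302], [0.0, 450.29264741530983, 215.6852620167371], [0.0, 0.0, 1.0]] -0.13693945073376257 [[0.0043, -0.9999, -0.011, 0.0146], [-0.9917, -0.0028, -0.1285, 0.5655], [0.1285, 0.0115, -0.9916, 0.9595], [0.0, 0.0, 0.0, 1.0]]
side [[402.19577554974495, 0.0, 270.22178880094606], [0.0, 402.19577554974495, 216.2699479729897], [0.0, 0.0, 1.0]] -0.04193357505697864 [[-0.9678, -0.2515, 0.0033, 0.5329], [-0.1625, 0.6154, -0.7713, 0.1476], [0.192, -0.747, -0.6364, 0.8826], [0.0, 0.0, 0.0, 1.0]]
{'clock': 0.1, 'joints': array([-1.43041338e+00,  3.13383463e-01,  1.49838333e+00, -2.55828646e-05,
        1.33096661e+00, -2.23402165e-01]), 'qvel': array([ 1.37069198e-03,  7.47305157e-05, -2.54776934e-03,  3.55767933e-04,
       -4.80624448e-04,  1.20359683e-04]), 'joint_efforts': array([ 3.48434296e-03, -4.12896430e+01, -2.60138887e+01, -1.36303115e-04,
        3.06661881e-03, -4.21296065e-06]), 'position': array([ 0.18675069, -0.49041413,  0.23078935]), 'ee_rot': array([ 0.40159493,  0.58247787, -0.40101328,  0.58191873]), 'contact_force': array([ 0.55573443, -0.36904661,  0.10642841]), 'ft_torque': array([-0.04921226, -0.0199672 ,  0.02420105]), 'finger_gap': 0.9976498525932886}
```

View pics/top0.png

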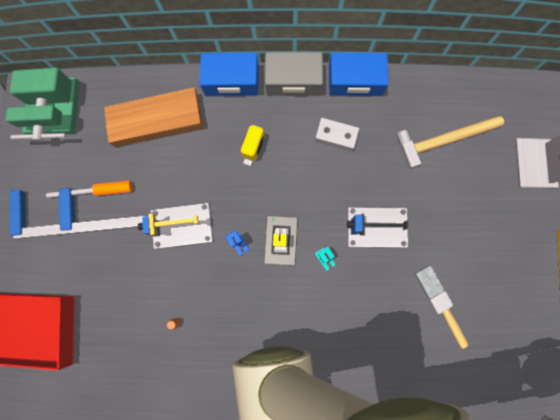

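View pics/side0.png

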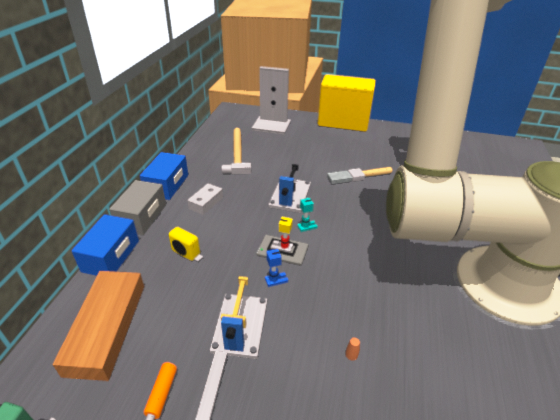

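The probe with the yellow cap and red barrel is at top (280,240) and side (286,226). The blue one at top (237,243) and the turquoise one at top (326,258) are decoys. The brass fixture is at top (180,225) and the black-post one at top (378,226). I'll confirm this in one enlarged crop.

```bash
cat > h.py <<'E'
import numpy as np,cv2
from scipy.spatial.transform import Rotation as R
def ray(f,uv):
    K,k1,V=f["mtx"],float(f["k1"]),f["view"]
    uv=np.atleast_2d(np.array(uv,float))
    d=(uv-K[:2,2])/[K[0,0],K[1,1]]
    x=d.copy()
    for _ in range(20): x=d/(1+k1*(x**2).sum(1,keepdims=True))
    D=np.c_[x,np.ones(len(x))]@V[:3,:3]
    return -V[:3,:3].T@V[:3,3],D
def onz(f,uv,z):
    o,D=ray(f,uv); return o+D*((z-o[2])/D[:,2])[:,None]
def proj(f,P):
    K,k1,V=f["mtx"],float(f["k1"]),f["view"]
    c=np.atleast_2d(P)@V[:3,:3].T+V[:3,3]; s=c[:,:2]/c[:,2:]
    s=s*(1+k1*(s**2).sum(1,keepdims=True)); return s*[K[0,0],K[1,1]]+K[:2,2]
def tri(f,a,g,b):
    o1,d1=ray(f,a);o2,d2=ray(g,b);d1=d1[0]/np.linalg.norm(d1);d2=d2[0]/np.linalg.norm(d2)
    t=np.linalg.lstsq(np.c_[d1,-d2],o2-o1,rcond=None)[0]
    p,q=o1+d1*t[0],o2+d2*t[1]; return (p+q)/2,np.linalg.norm(p-q)
def crop(f,u,v,w,h,k): return cv2.resize(f["frame"][v:v+h,u:u+w,::-1],None,fx=k,fy=k,interpolation=cv2.INTER_CUBIC)
E
python3 - <<'E'
from h import *
t=np.load("top0.npz");s=np.load("side0.npz")
a=np.hstack([crop(t,260,210,45,60,5),crop(t,140,195,80,60,5)]);b=np.hstack([crop(s,250,205,65,60,5),crop(s,205,270,60,100,3)[:300]])
w=max(a.shape[1],b.shape[1])
p=lambda i:cv2.copyMakeBorder(i,0,0,0,w-i.shape[1],0)
cv2.imwrite("pics/c1.png",np.vstack([p(a),p(b)]))
def mask(f,box,lo,hi):
    u,v,w,h=box;H=cv2.cvtColor(f["frame"],cv2.COLOR_RGB2HSV)[v:v+h,u:u+w]
    n,l,st,c=cv2.connectedComponentsWithStats(cv2.inRange(H,lo,hi))
    i=1+np.argmax(st[1:,4]); ys,xs=np.where(l==i); return np.c_[xs+u,ys+v],st[i],c[i]+[u,v]
for n,f,bx in(("cap t",t,(265,220,30,40)),("brass t",t,(145,205,60,35)),("cap s",s,(270,210,30,30)),("brass s",s,(225,272,30,60))):
    P,st,c=mask(f,bx,(20,120,60),(34,255,255)); r=cv2.minAreaRect(P.astype(np.float32)); print(n,st,c,r)
E
```

```text
cap t [  8  13  14  13 155] [279.23225806 239.52903226] ((279.5, 239.0), (12.0, 13.0), 90.0)
brass t [  4   9  49  21 271] [166.24723247 222.78228782] ((173.0, 224.0), (20.0, 48.0), 90.0)
cap s [  9   6  14  18 197] [285.19796954 224.53299492] ((284.9865417480469, 224.58108520507812), (12.987520217895508, 15.946702003479004), 9.462322235107422)
brass s [  0   4  23  51 237] [239.18987342 297.84388186] ((235.7741241455078, 300.5387878417969), (19.662113189697266, 49.771053314208984), 3.6522228717803955)
```

View pics/c1.png

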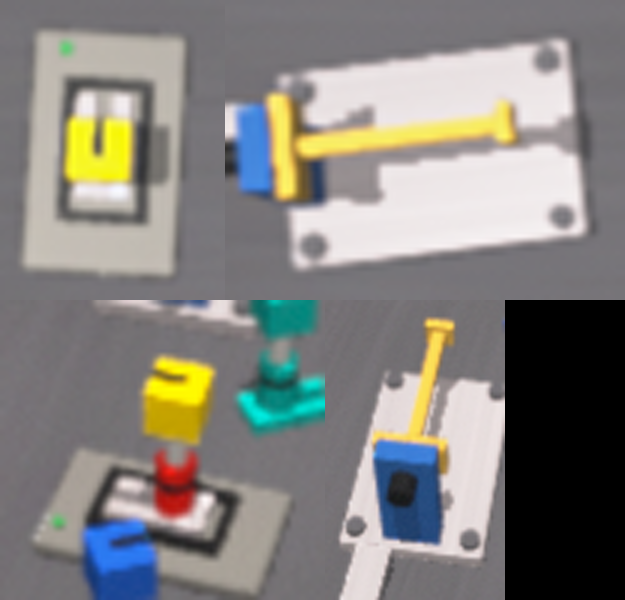

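The crop confirms it. The probe has a yellow cap and red barrel. The black bar and the longer foot end point up in the top view, so probe x ≈ world +x. The end stop is on the right of the fixture, so fixture y ≈ world +y. Next I'll turn these pixels into positions.

```bash
python3 - <<'E'
from h import *
from bench import monitor
t=np.load("top0.npz");s=np.load("side0.npz")
T=lambda L,u,v,k:(np.array(L,float)+.5)/k-.5+[u,v]
dock=onz(t,T([(38,32),(186,37),(175,274),(24,268)],260,210,5),.010)
print("dock",dock.round(4).tolist(),"sides",[np.linalg.norm(dock[i]-dock[i-1]).round(4) for i in range(4)])
print("yaw dock",np.degrees([np.arctan2(*(dock[a]-dock[b])[1::-1]) for a,b in((0,3),(1,2))]))
# cap: top-face corners in top view
cap=onz(t,T([(64,117),(132,117),(132,182),(64,182)],260,210,5),.096);print("captop",cap.round(4).tolist(),cap.mean(0))
rim=onz(t,T([(66,78),(154,80),(146,221),(57,216)],260,210,5),.016);print("rim",rim.round(4).tolist(),rim.mean(0))
# triangulate the near end of cap: top-face centre
sc=T([(180,375)],250,205,5)-[0,60]
print("cap tri",tri(t,T([(98,149)],260,210,5),s,sc))
B=onz(t,T([(568-225,38),(587-225,233),(296-225,270),(278-225,75)],140,195,5),.012)
print("base",B.round(4).tolist(),[np.linalg.norm(B[i]-B[i-1]).round(4) for i in range(4)])
yv=(B[3]+B[2]-B[0]-B[1])[:2];yv/=np.linalg.norm(yv);xv=np.array([yv[1],-yv[0]]);print("x yaw",np.degrees(np.arctan2(xv[1],xv[0])),"edges",[np.degrees(np.arctan2(*(B[a]-B[b])[1::-1])) for a,b in((0,1),(3,2))])
O=B[:,:2].mean(0)-yv*.010;print("fix origin",O)
# end stop top face centre both views
es_t=T([(505-225,122)],140,195,5);es_s=T([(440-325,325-300)],205,270,3)
P,g=tri(t,es_t,s,es_s);print("endstop",P,g,"fixcoords",xv@(P[:2]-O),yv@(P[:2]-O))
# post line in top view vs height
L=T([(310-225,147),(490-225,130)],140,195,5)
for z in(.062,.07,.078,.086):
    Q=onz(t,L,z)[:,:2]; print(z,[(xv@(q-O)).round(4) for q in Q],np.degrees(np.arctan2(*(Q[0]-Q[1])[::-1]))-90)
E
```

```text
dock [[0.5681, 0.0586, 0.01], [0.566, -0.0087, 0.01], [0.4588, -0.0039, 0.01], [0.4612, 0.0639, 0.01]] sides [np.float64(0.107), np.float64(0.0673), np.float64(0.1073), np.float64(0.0679)]
yaw dock [-2.85990734 -2.55291373]
captop [[0.5215, 0.043, 0.096], [0.5216, 0.0148, 0.096], [0.4947, 0.0147, 0.096], [0.4946, 0.0427, 0.096]] [0.50813473 0.0287961  0.096     ]
rim [[0.5464, 0.0454, 0.016], [0.5456, 0.0058, 0.016], [0.4822, 0.0092, 0.016], [0.4843, 0.049, 0.016]] [0.51465033 0.02734882 0.016     ]
cap tri (array([0.50814313, 0.02874476, 0.09759998]), np.float64(0.00011550152805923534))
base [[0.5993, 0.1941, 0.012], [0.5099, 0.1831, 0.012], [0.492, 0.3172, 0.012], [0.5819, 0.3293, 0.012]] [np.float64(0.1363), np.float64(0.09), np.float64(0.1353), np.float64(0.0907)]
x yaw 7.455558488090794 edges [np.float64(7.018277351089099), np.float64(7.6924234142240735)]
fix origin [0.54708759 0.24603015]
endstop [0.55175166 0.20664885 0.08444805] 0.0002407681161192484 fixcoords -0.00048536564907132373 -0.03965356230774609
0.062 [np.float64(0.0027), np.float64(0.0001)] 5.570861279457688
0.07 [np.float64(0.0015), np.float64(-0.0011)] 5.570861279457716
0.078 [np.float64(0.0003), np.float64(-0.0023)] 5.570861279457645
0.086 [np.float64(-0.0009), np.float64(-0.0034)] 5.5708612794576595
```

```bash
cat >> h.py <<'E'
def quat(yaw):
    z=np.array([np.cos(yaw),np.sin(yaw),0]);x=np.array([0,0,-1.]);return R.from_matrix(np.c_[x,np.cross(z,x),z]).as_quat()
def show(name,tb,sb,k):
    from bench import eyes
    I=[]
    for n,b in(("top",tb),("side",sb)):
        f=eyes.grab_frame(n);np.savez(f"{name}_{n}.npz",**f);I.append(crop(f,*b,k))
    h=max(i.shape[0] for i in I)
    cv2.imwrite(f"pics/{name}.png",np.hstack([cv2.copyMakeBorder(i,0,h-i.shape[0],0,4,0) for i in I]))
E
python3 - <<'E'
from h import *
from bench import env,kinematics,monitor
psi=np.radians(-2.7);P=np.array([.508,.0288,.16])
best=None
for a in(psi,psi+np.pi):
    q=kinematics.ik(P,quat(a)); q2=kinematics.ik(np.array([.53,.246,.2]),quat(a+np.radians(9.8)));print(np.degrees(a),q,q2)
    if q is not None and q2 is not None and (best is None or abs(q2[5])+abs(q[5])<best[0]): best=(abs(q2[5])+abs(q[5]),a)
a=best[1];print("use",np.degrees(a),env.hold_point_z)
env.reach(P,quat(a)); env.movel([P[0],P[1],.066],.1)
show("g1",(250,190,70,90),(240,170,80,110),5)
print(monitor.sense())
E
```

```text
-2.7 [-1.73976232e-01  3.46263592e-01  1.64786360e+00 -4.44089210e-16
  1.14746547e+00 -1.26852343e-01] [ 2.34182323e-01  4.67374050e-01  1.35795146e+00 -4.44089210e-16
  1.31626714e+00  1.10263947e-01]
177.29999999999998 None None
use -2.7 0.0187
{'clock': 3.4917, 'joints': array([-1.73964034e-01,  4.75146824e-01,  1.73913385e+00,  5.79072587e-06,
        9.26101253e-01, -1.26833986e-01]), 'qvel': array([-0.00018768, -0.0004821 ,  0.00377296,  0.00156557,  0.00038321,
       -0.00046467]), 'joint_efforts': array([-1.72706496e-02, -4.27911580e+01, -2.02812821e+01, -3.75518894e-04,
       -9.89059226e-04,  2.60756860e-05]), 'position': array([0.50834524, 0.02874666, 0.06658622]), 'ee_rot': array([ 0.01660015,  0.70648683, -0.01672519,  0.70733377]), 'contact_force': array([ 0.00120866, -0.18156873, -0.75854244]), 'ft_torque': array([-0.00439824,  0.05501471, -0.0145757 ]), 'finger_gap': 0.9984528335092837}
```

View pics/g1.png

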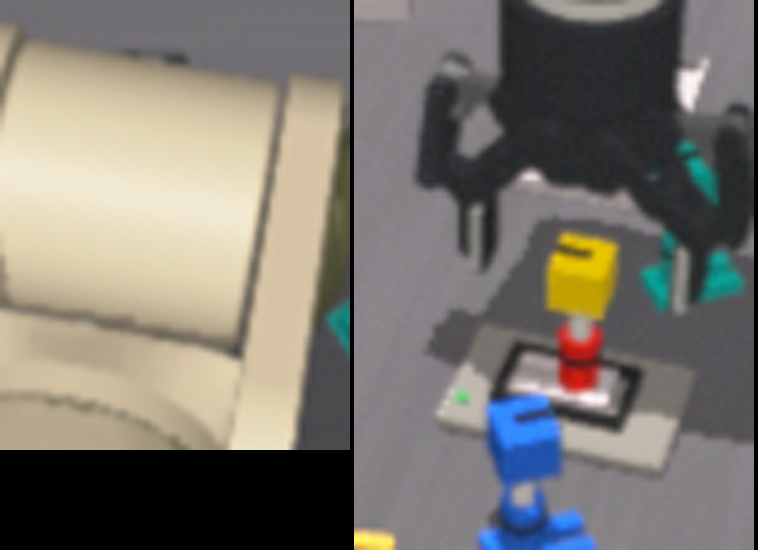

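The open fingers straddle the yellow cap along probe x in the side view (cap at crop (583,275)), and the neighbouring decoys are clear. I'll grip, lift straight up and check.

```bash
python3 - <<'E'
from h import *
from bench import env,kinematics,monitor
env.close_gripper(50); a=monitor.sense()
p=a["position"];print(a["clock"],p,a["contact_force"],a["finger_gap"])
env.movel([p[0],p[1],.215],.08); env.hold(.2); a=monitor.sense();print(a["clock"],a["position"],a["contact_force"],a["finger_gap"])
Q=quat(np.radians(7.0)); x=np.array([np.cos(np.radians(7)),np.sin(np.radians(7))])
O=np.array([.5466,.2460])-0.0007*x   # post centre estimate
G=O-.0185*x; np.save("G.npy",G)
env.reach([G[0],G[1],.215],Q); env.hold(.2); a=monitor.sense();print(a["clock"],a["position"],a["contact_force"])
show("g2",(140,180,80,80),(190,150,100,150),4)
E
```

```text
4.0667 [0.50810583 0.02877865 0.0661876 ] [-0.53474485  0.53788979  1.89917304] 0.2959910648875454
6.2833 [0.50807273 0.02880664 0.21487462] [ 0.47421991  0.06599847 -0.81438766] 0.29420741833279845
7.35 [0.52792282 0.24232823 0.21517324] [-0.40731877  0.36641645 -2.08822331]
```

View pics/g2.png

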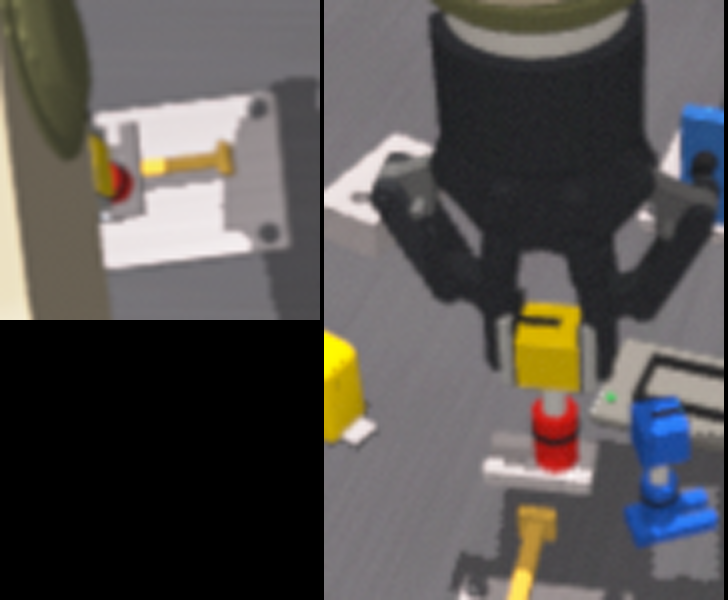

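The probe hangs upright in the grip, foot at side crop (483–592, 470), with the bar pointing left (+x). I'll check the foot position against a prediction, then descend with a guard.

```bash
python3 - <<'E'
from h import *
from bench import env,monitor
s=np.load("g2_side.npz");a=monitor.sense();p=a["position"]
c,n=np.cos(np.radians(7)),np.sin(np.radians(7));x=np.array([c,n,0]);y=np.array([-n,c,0])
F=p-[0,0,.056]
print("pred foot +x/-x lower +y corners",proj(s,[F+.03*x+.012*y,F-.016*x+.012*y]),"seen",[(483-324)/4+190,473/4+150],[(592-324)/4+190,488/4+150])
G=np.load("G.npy")
env.movel([G[0],G[1],.155],.08);env.hold(.3)
f=[];
for _ in range(5): f.append(monitor.sense()["contact_force"]);env.hold(.03)
print(np.round(f,2))
hit=env.movel([G[0],G[1],.112],.015,guard=2.5);a=monitor.sense();print(hit,a["clock"],a["position"],a["contact_force"])
env.hold(.3);a=monitor.sense();print(a["position"],a["contact_force"])
show("g3",(140,180,80,80),(190,180,100,150),4)
E
```

```text
pred foot +x/-x lower +y corners [[229.9100204  270.26797652]
 [256.16480761 272.95205355]] seen [229.75, 268.25] [257.0, 272.0]
[[ 0.31 -0.61 -1.42]
 [-0.08 -0.08 -1.23]
 [-0.12 -0.55 -2.12]
 [ 0.22 -0.05 -2.21]
 [-0.69  0.24 -1.01]]
True 10.175 [0.52749289 0.24363619 0.1378616 ] [-3.41088421e-01  1.00609794e-03  2.58408606e+00]
[0.52744835 0.24363777 0.13779841] [ 2.18278625 -0.07431858  1.84820073]
```

View pics/g3.png

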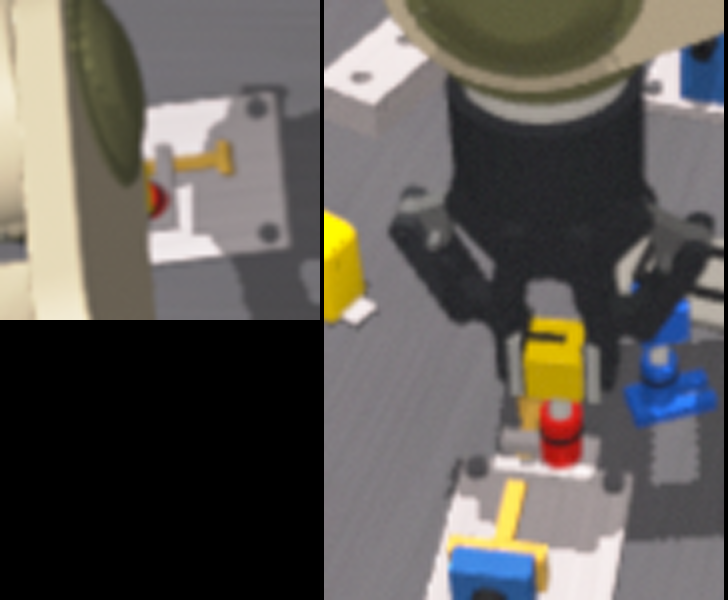

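The guard tripped at TCP z = 0.1378, so the foot is at ≈ 0.082, close to the 0.079 seen by camera. The post comes out from under the foot about 11 mm from its +x end (side crop x 517 of 493–595), as planned. Now I'll press in steps.

```bash
python3 - <<'E'
from h import *
from bench import env,monitor
p0=monitor.sense()["position"];G=np.load("G.npy")
def F(n=12):
    f=[]
    for _ in range(n): f.append(np.r_[monitor.sense()["contact_force"],monitor.sense()["ft_torque"]]);env.hold(.02)
    return np.mean(f,0)
for d in(4,8,12,15.8):
    hit=env.movel([G[0],G[1],.1378-d/1000],.025,guard=8);env.hold(.1);print(d,hit,monitor.sense()["position"].round(4),F().round(2))
print(monitor.sense()["clock"])
show("g4",(140,180,80,80),(205,230,75,75),6)
E
```

```text
4 False [0.5275 0.2436 0.1338] [ 0.8  -0.22  3.85  0.02 -0.28  0.  ]
8 False [0.5276 0.2436 0.13  ] [ 0.31  0.08  5.26 -0.01 -0.18 -0.  ]
12 False [0.5276 0.2437 0.1261] [-0.2  -0.16  6.68 -0.04 -0.08 -0.02]
15.8 False [0.5276 0.2437 0.1225] [-1.03 -0.61  7.97 -0.09  0.01  0.  ]
12.9917
```

View pics/g4.png

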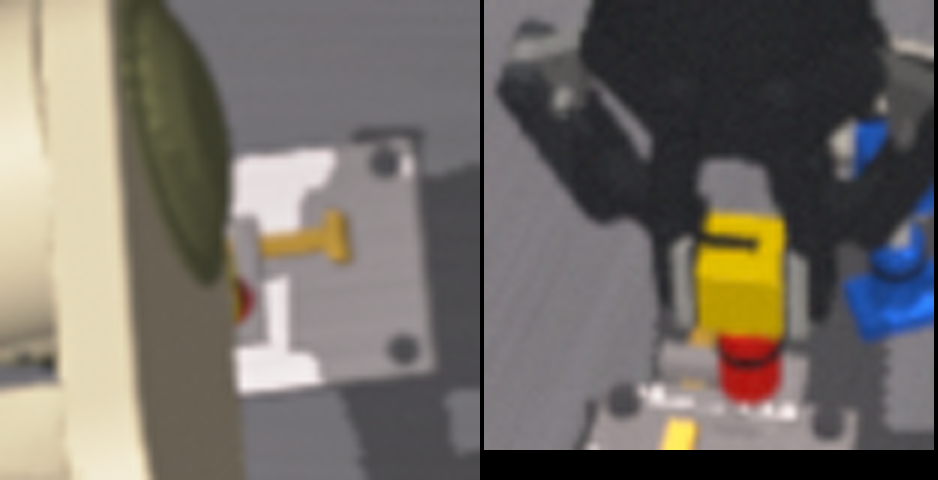

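The slope is 0.35 N/mm, so the probe's spring is being pressed cleanly, with no slip and no hard stop. The plunger is at ≈ 15–17 mm and the foot is still on the post. Now I'll slide along +x.

```bash
python3 - <<'E'
from h import *
from bench import env,monitor
G=np.load("G.npy");th=np.radians(7);x=np.array([np.cos(th),np.sin(th)])
p0=monitor.sense()["position"]
def F(n=8):
    f=[]
    for _ in range(n): f.append(monitor.sense()["contact_force"]);env.hold(.02)
    return np.mean(f,0)
b=F()
for d in(4,8,9.5,10.5,11,11.5,12,12.5,13,13.5,14,14.5,15):
    q=G+x*d/1000
    hit=env.movel([q[0],q[1],.122],.015,guard=6);env.hold(.05);f=F();p=monitor.sense()["position"]
    print(d,hit,(x@(p-p0)[:2]*1e3).round(2),p[2].round(4),f.round(2),"along",(x@f[:2]).round(2))
    if hit or x@f[:2]<-9: break
print(monitor.sense()["clock"])
show("g5",(140,180,80,80),(205,230,75,75),6)
E
```

```text
4 False 3.04 0.1221 [-4.19 -0.73  8.17] along -4.25
8 False 7.0 0.1221 [-4.41 -0.25  8.45] along -4.41
9.5 False 8.42 0.1221 [-4.5  -0.72  8.  ] along -4.55
10.5 False 9.34 0.122 [-4.59 -0.76  8.36] along -4.65
11 False 9.77 0.122 [-5.06 -0.24  8.02] along -5.05
11.5 False 10.25 0.122 [-4.9  -0.72  8.27] along -4.95
12 False 10.72 0.122 [-5.27 -0.71  8.07] along -5.32
12.5 False 11.23 0.122 [-5.14 -0.59  8.13] along -5.17
13 False 11.73 0.122 [-5.14 -0.4   8.18] along -5.15
13.5 False 12.24 0.122 [-5.31 -0.59  8.23] along -5.35
14 False 12.72 0.122 [-5.58 -0.8   8.1 ] along -5.63
14.5 False 13.24 0.122 [-5.4  -0.49  8.21] along -5.42
15 False 13.48 0.1219 [-6.54 -0.72  8.74] along -6.58
19.1917
```

Stem contact seems to begin at ≈ 13.3 mm (12 expected). I'll take a few more small steps to confirm.

```bash
python3 - <<'E'
from h import *
from bench import env,monitor
G=np.load("G.npy");th=np.radians(7);x=np.array([np.cos(th),np.sin(th)])
def F(n=8):
    f=[]
    for _ in range(n): f.append(np.r_[monitor.sense()["contact_force"],monitor.sense()["ft_torque"]]);env.hold(.02)
    return np.mean(f,0)
for d in(15.5,16,16.5,17):
    q=G+x*d/1000
    hit=env.movel([q[0],q[1],.122],.015,guard=6);env.hold(.05);f=F();p=monitor.sense()["position"]
    print(d,hit,(x@(p[:2]-G)*1e3).round(2),p.round(4),f.round(2),"along",(x@f[:2]).round(2))
    if hit or x@f[:2]<-9: break
print(monitor.sense()["clock"])
show("g6",(140,180,80,80),(205,230,75,75),6)
E
```

```text
15.5 False 13.65 [0.5411 0.2455 0.1219] [-7.96 -1.05  9.71 -0.21  1.65 -0.01] along -8.03
16 False 13.79 [0.5412 0.2456 0.1219] [-9.810e+00 -1.550e+00  1.098e+01 -2.700e-01  2.010e+00 -1.000e-02] along -9.93
20.1583
```

View pics/g6.png

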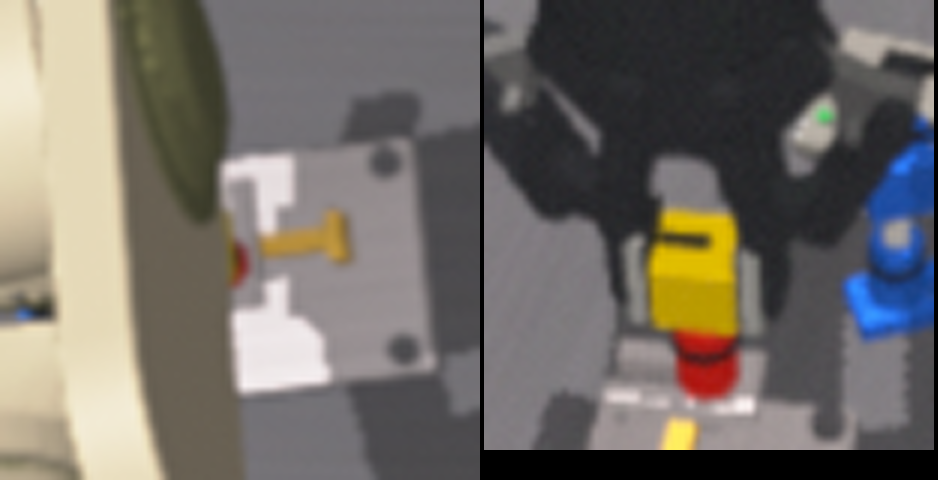

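There is firm contact now: the force rises steeply over 0.14 mm, and the post sits under probe x ≈ 7 mm (side crop 680 of 605–755), which matches 6.5. I'll ease off the side load, then let the cap rise until the hook takes the post.

```bash
python3 - <<'E'
from h import *
from bench import env,monitor
G=np.load("G.npy");th=np.radians(7);x=np.array([np.cos(th),np.sin(th)])
def F(n=8):
    f=[]
    for _ in range(n): f.append(monitor.sense()["contact_force"]);env.hold(.02)
    return np.mean(f,0)
def rep(d,z):
    q=G+x*d/1000;env.movel([q[0],q[1],z],.015,guard=12);env.hold(.05);f=F();p=monitor.sense()["position"]
    print(d,z,"x",(x@(p[:2]-G)*1e3).round(2),p[2].round(4),f.round(2),"along",(x@f[:2]).round(2));return f
rep(14.8,.122)
z=.122
while z<.1285:
    z+=.0007; f=rep(14.8,z)
    if f[2]<1.5: break
print(monitor.sense()["clock"])
show("g7",(140,180,80,80),(205,230,75,75),6)
E
```

```text
14.8 0.122 x 13.51 0.1219 [-5.5  -0.57  8.11] along -5.52
14.8 0.1227 x 13.54 0.1225 [-5.05 -0.46  7.13] along -5.07
14.8 0.12340000000000001 x 13.54 0.1232 [-4.97 -0.38  7.  ] along -4.98
14.8 0.12410000000000002 x 13.53 0.1238 [-4.76 -0.35  6.73] along -4.77
14.8 0.12480000000000002 x 13.54 0.1245 [-4.25 -0.62  6.71] along -4.29
14.8 0.12550000000000003 x 13.55 0.1252 [-4.34 -0.38  5.91] along -4.36
14.8 0.12620000000000003 x 13.56 0.1259 [-5.23 -0.6   6.08] along -5.26
14.8 0.12690000000000004 x 13.6 0.126 [-5.55 -0.02  0.72] along -5.51
23.725
```

The hook has taken the post: Fz fell from 6 to 0.7 N over 0.1 mm, and the plunger is ≈ 13 mm. I'll relieve the side load, release and check.

```bash
python3 - <<'E'
from h import *
from bench import env,monitor
G=np.load("G.npy");th=np.radians(7);x=np.array([np.cos(th),np.sin(th)])
q=G+x*.0141;env.movel([q[0],q[1],.1267],.01);env.hold(.1)
a=monitor.sense();print(a["position"],a["contact_force"],(x@(a["position"][:2]-G)*1e3))
env.release();env.hold(.3);a=monitor.sense();print(a["clock"],a["contact_force"],a["finger_gap"])
show("g8",(140,180,80,80),(195,205,90,90),6)
E
```

```text
[0.54092033 0.24537789 0.12607409] [-4.30784708  0.7995077  -2.49872676] 13.486846363850878
25.0917 [-0.0119371   0.01131372 -0.13583493] 1.0007258245767343
```

View pics/g8.png

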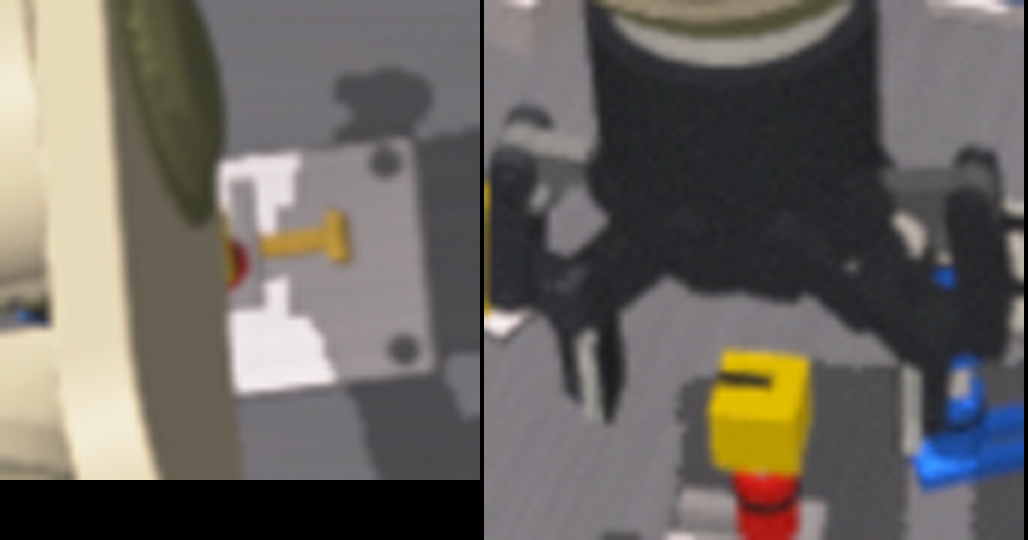

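```bash
python3 - <<'E'
from h import *
from bench import env,monitor
p=monitor.sense()["position"]
env.movel([p[0],p[1],.25],.1)
env.set_joints([-1.43,.313,1.498,0,1.331,-.223]);env.hold(.2)
show("g9",(140,190,80,65),(200,245,75,90),5)
t=np.load("g9_top.npz");s=np.load("g9_side.npz")
th=np.radians(7);x=np.array([np.cos(th),np.sin(th),0]);y=np.array([-np.sin(th),np.cos(th),0])
B=np.array([p[0],p[1],.082]);print("pred cap top corners",[proj(f,[B+[0,0,.073]+.013*(i*x+j*y) for i,j in((1,1),(1,-1),(-1,-1),(-1,1))]).round(1).tolist() for f in(t,s)])
print("pred foot corners",[proj(f,[B+i*x+j*y for i,j in((.03,.012),(.03,-.012),(-.016,-.012),(-.016,.012))]).round(1).tolist() for f in(t,s)])
a=monitor.sense();print(a["clock"])
E
```

```text
pred cap top corners [[[161.7, 214.0], [174.5, 212.4], [175.6, 225.4], [162.7, 227.0]], [[231.6, 272.9], [234.5, 262.1], [248.9, 263.6], [246.3, 274.4]]]
pred foot corners [[[171.1, 210.6], [182.1, 209.3], [183.9, 230.6], [172.9, 231.9]], [[225.0, 298.3], [227.7, 288.4], [251.6, 291.0], [249.4, 301.0]]]
29.75
```

View pics/g9.png

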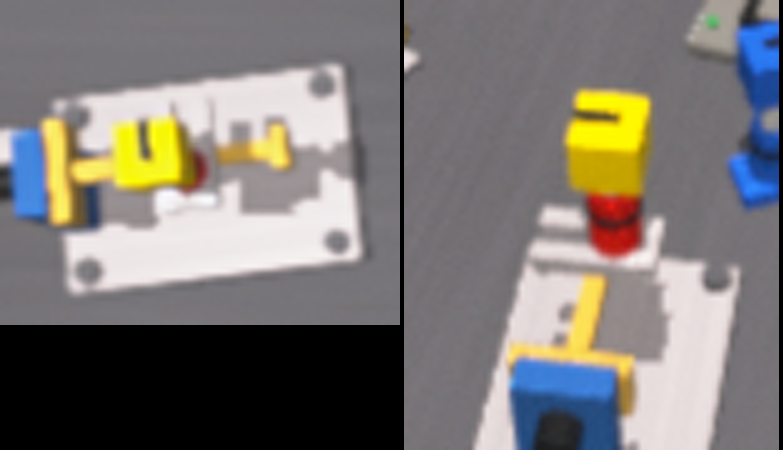

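The probe stands free on the post, square to it (top crop cap (150,155), foot (190,150); side crop barrel (615,215)). I'll do one numeric check of the lean, using cap centroids against predicted ones, with the dock picture as control.

```bash
python3 - <<'E'
from h import *
def chk(tag,files,B,yaw,h,lo=(25,150,60),hi=(34,255,255)):
    x=np.array([np.cos(yaw),np.sin(yaw),0]);y=np.array([-x[1],x[0],0])
    for fn in files:
        f=np.load(fn);C=proj(f,[B+.013*(i*x+j*y)+[0,0,h+.013*k] for i in(1,-1) for j in(1,-1) for k in(1,-1)]).astype(np.float32)
        m=np.zeros((4200,5600),np.uint8);cv2.fillConvexPoly(m,cv2.convexHull(((C+.5)*10).astype(np.int32)),1);M=cv2.moments(m,True);c=np.array([M["m10"],M["m01"]])/M["m00"]/10-.5
        u0,v0=(C.min(0)-4).astype(int);u1,v1=(C.max(0)+5).astype(int)
        H=cv2.inRange(cv2.cvtColor(f["frame"],cv2.COLOR_RGB2HSV)[v0:v1,u0:u1],lo,hi);n,l,st,ce=cv2.connectedComponentsWithStats(H);i=1+np.argmax(st[1:,4])
        hole=cv2.morphologyEx((l==i).astype(np.uint8),cv2.MORPH_CLOSE,np.ones((5,5)));ys,xs=np.where(hole)
        print(tag,fn,"area",len(xs),M["m00"]/100,"seen-pred px",(np.array([xs.mean()+u0,ys.mean()+v0])-c).round(2))
chk("dock",["top0.npz","side0.npz"],np.array([.5081,.0288,.010]),np.radians(-2.7),.073)
B=np.array([.5409,.2454,.082])
chk("post",["g9_top.npz","g9_side.npz"],B,np.radians(7),.060)
E
```

```text
dock top0.npz area 154 172.73 seen-pred px [-0.23 -0.28]
dock side0.npz area 154 212.38 seen-pred px [-0.28 -0.6 ]
post g9_top.npz area 196 234.57 seen-pred px [-1.95  0.27]
post g9_side.npz area 264 339.88 seen-pred px [-0.52 -0.72]
```

```bash
python3 -c "
from bench import job,monitor
print(monitor.sense()['clock'],monitor.sense()['contact_force']);print(job.hand_in())"
```

```text
29.75 [ 0.28731505  0.01918956 -0.99915581]
the job is handed in; nothing more can be done
None
```

The probe is hooked on the brass post and holding itself there, and the job is handed in at 29.75 s on the robot clock.

**What I did**
- I took the probe by its cap, lifted it straight out of the dock, and set its foot on the post. Touch put the post's top face at about 82 mm; the cameras gave about 79 mm.
- I pressed the cap; the spring pushed back at 0.35 N/mm, peaking at about 11 N with no hard stop.
- I slid the hook under until the stem met the post, with a side force of about 10 N.
- I let the cap rise until the hook took the post, at about 13 mm of plunger, then opened the gripper and drew back.

**Last checks**
- **Freed:** after opening, the tool force was about 0 N. With the arm drawn back, the picture shows the probe standing free on the post and square to it.
- **Upright:** the foot matches its predicted position to about 1–2 pixels. Against the dock picture, the cap is within about 0.5 pixel, so any tilt is around 1° or less.
- **Disagreement:** the cap's column position in the top view is off by 2 pixels. I put this down to shaded cap faces missing from the colour mask, but did not prove it. By eye, the cap's top corners in that same view were off by about 1 pixel the other way.
- **Bystanders:** the arm never went near the tape measure, hole block, nozzle, brush or black post. I did not check them separately in the last picture.

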